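Load the coin tray on the lift spindle

TASK

Take the blue coin tray by its handle and lower it, kept level and with its handle in line with the two yellow-capped columns, over the brass spindle of the tray lift, feeling for the spindle gently rather than forcing it. Then press the tray gently down, so that it takes the platform with it, until the platform is fully down on its bottom stop, and let go, leaving the tray flat on the platform. Leave the other things on the counter alone.

Things in the scene. Friction and masses are not known exactly. Their poses are not given: they have to be found in the camera images.
- tray: blue square coin tray, 0.45 kg, level. Origin: centre of its underside; z up; y along its handle. Plate 120 x 120 x 14 mm; a vertical hole of 22 mm diameter through its centre runs on up through a 42 mm square hub, 40 mm long in all. Coin stacks reach 32 mm above the underside; two uprights at y = +-53 mm carry the handle bar
- tray_bar (a point): centre of the tray's black handle bar, 155 mm above the tray's underside, straight over the hole, axes as the tray's. The bar is 14 mm wide (along x), 16 mm tall, 114 mm long (along y, 98 mm free between the uprights); below it is empty space down to the hub
- stand: the tray lift: dark steel base 160 x 200 x 18 mm fixed to the counter; origin: centre of its underside; z up. Two steel columns, 20 mm across with yellow caps, stand at y = +-89 mm, 94 mm tall. Between them is an aluminium platform, and through its middle an upright brass spindle
- spindle_nominal (a point): point on the stand's centre line, 150 mm above the counter, level with the tip of the brass spindle (20 mm diameter, flat top 18 mm across with a bevel 2.5 mm tall below it). The spindle itself is set up to 7 mm off this line along the stand's x and along its y; this offset is not measured, must be seen or felt, and does not yield to pushing
- lift_top (a point): centre of the top face of the square platform, 150 x 150 mm, axes as the stand's; 70 mm above the counter with the lift up, 30 mm with it fully down. With the tray seated at the bottom the spindle's tip is 27 mm below the underside of the handle bar
- lift (a joint): how far the platform has been pressed down, in m: 0 up, 0.040 on its hard bottom stop. It is stiff and stays where it is left: the tray's weight alone (4 to 5 N) does not sink it; it moves under about 11 N of downward load, the tray's weight included, the same all the way
- coin_roll: bystander: copper-coloured coin roll standing upright, 26 mm across, 60 mm tall; origin at the centre of its underside
- band_box: bystander: small open wooden box, 100 x 130 x 50 mm; origin at the centre of its underside
- pen_cup: bystander: blue empty pen cup, 72 mm across, 90 mm tall; origin at the centre of its underside
- stamp: bystander: dark wooden hand stamp, 36 mm across, 65 mm tall; origin at the centre of its underside
Things that resemble listed ones, but are neither listed nor needed, are in the scene too. Leave any green or turquoise look-alike of the tray alone.

How it is judged:
On the way, in this order (a step that is already met when the one before it is completed fails the run):
1. the tray is threaded on the spindle: level, within 12 mm of the stand's centre, its underside at least 25 mm below the spindle's tip (horizontal distance between tray and stand below 0.012 m and height (world z) of tray below 0.125 m and angle between tray's own z axis and vertical below 0.1 rad), for 0.1 s.
2. the lift is pressed to within 3 mm of its bottom stop with the tray on it (value of joint lift above 0.037 m and z of tray in the frame of lift_top below 0.003 m and horizontal distance between tray and stand below 0.012 m and height (world z) of tray below 0.125 m), for 0.2 s.
At the end, for the whole second after the job is handed in: The tray is threaded on the spindle (its centre within 12 mm of the stand's centre), lies on the platform (underside within 3 mm of it), level within 0.06 rad, handle in line with the columns within 0.17 rad, at rest, and the lift is within 3 mm of its bottom stop (joint above 0.037 m) (all of step 2 and angle between tray's own z axis and vertical below 0.06 rad and angle between the y axis of tray and the y axis of stand, either way round below 0.17 rad and linear speed of tray below 0.02 m/s); the robot touches nothing.
It fails at once if the tray is forced: it and the tray lift (spindle, platform, columns) press on each other with more than 40 N (contact force between tray and stand above 40 N).
It fails at once if the tray is tipped by more than 0.25 rad (angle between tray's own z axis and vertical above 0.25 rad).
It fails at once if a bystander is moved by more than 20 mm (distance of any of coin_roll, band_box, pen_cup, stamp from where it was at the start of the episode above 0.02 m).
It also fails if it takes over 72 s, if anything falls off the work surface, if the arm or the gripper's body presses on something with over 40 N, if the wrist force passes 120 N, or if a joint passes its speed limit or range.

ROBOT

A 6-joint arm with a two-finger parallel gripper is mounted at the origin on the work surface. World frame = base frame: x ahead of the robot, y to its left, z up, the work surface at z = 0. Lengths are in m, angles in rad, forces in N, time in s.
With the tool pointing down it reaches from about 0.375 to 0.9 m from the base axis. Payload 3.1 kg.
Tool frame: the origin (TCP) lies between the finger pads; the fingertips stand 25 mm ahead of it and the grasp point (between the pads) lies 6 mm ahead of it; x points along the fingers, y is the direction in which the jaws open and shut, and the axes are right-handed (so a half turn about x gives the same grasp; the last joint's range is limited). The gripper opens to 85 mm and grips with 20 to 120 N. Pads are 22 mm wide; open, the fingers measure 114 mm over their backs; the gripper's body (76 mm by 85 mm) begins 54 mm behind the grasp point. The pads swing forward as they close: fully open they stand 13 mm farther back than shut.
Start: joints at [-1.403, 0.527, 1.433, -0, 1.181, -0.178], TCP at [0.212, -0.588, 0.256] pointing down, gripper open.
Joint ranges: [-3.08, 3.08], [-0.75, 2.2], [0.22, 2.44], [-1.43, 4.57], [0, 2.65], [-2.85, 2.85]. Speed limits (rad/s): [2.79, 2.79, 3.14, 3.14, 3.14, 3.14].

INTERFACE

Orientations are given as a unit quaternion [x, y, z, w].
In Python, from station import manip, viewer, workorder gives the robot as it stands.
- The arm moves only by the shell command python3 -m crank 'ROWS' [FORCE]. ROWS is JSON, one flat list of numbers, 5 for each row, row after row: the opening, from 0 (shut) to 1 (fully open), then the shift along the world's x, y, z in mm, then the turn about the world's z in rad. A call has 1 to 10 rows; each row is the pose to reach, as a shift and turn from the pose commanded when the call began; what a row does not reach only later rows make up. A row lasts 1/8 s, in which the tool goes at most 62.5 mm and 10.7 degrees, less where a joint would pass 70% of its speed; a pose out of reach is approached as far as the arm can. A call with a gripper value outside its range is refused whole. The fingers move at their own pace and stop on an object; FORCE is the grip in N (left out, the last holds). Time passes only in rows, so rows that repeat a pose let the fingers close. It gives the time, the measured TCP pose, the force and the opening at its end, in the units of the state.
- manip.sense(): the state, without advancing time (a new reading comes with each control period).
- viewer.snapshot(name): name is "scene" or "top" or "wrist"; returns a dict with "img" (480x640x3 uint8, red, green, blue), "range_z" (480x640 float32, m along the optical axis (not along the pixel's ray), 0 where there is no reading), "fx", "fy", "cx", "cy" (pixels), "origin" and "attitude" of the camera in the world. Camera axes: x right, y down, z forward; pixel columns grow to the right and rows downward; lengths in m; the calibration is good to about 2 mm. A picture is of the moment at which its call begins.
- workorder.sign_off(): hands the job in, once; it reports no verdict.
The state is a dict: "t": time; "q": joint angles; "qd": joint speeds; "tau": joint torques, N m; "tcp_pos": TCP position; "tool_rot": TCP orientation; "force": force on the tool from outside, world axes, zero at the start; "ft_torque": the same for the moment, N m; "finger_gap": opening from 0.0 (shut) to 1.0 (fully open).
Only numpy, scipy, OpenCV 4.12 (cv2) and the standard library are available. Lean on these libraries where they do the work, as an engineer would, in place of code of your own. Each camera call takes 0.05 s, during which the arm holds its last target.

## Working session

There is one attempt and no reset: what is moved stays moved. The work goes in short steps, Python scripts to look and compute and a shell command to move; the robot and the scene stay as the last step left them, time stands still between calls to the robot, and variables do not carry over. Pictures are saved under pics/ and viewed, and the job is handed in when it is done.

```bash
mkdir -p pics; ls; cat > h.py <<'E'
import numpy as np, cv2
from scipy.spatial.transform import Rotation as R
from station import manip, viewer, workorder
def snap(n,save=None):
    s=viewer.snapshot(n)
    if save: cv2.imwrite('pics/'+save,cv2.cvtColor(s['img'],cv2.COLOR_RGB2BGR))
    np.savez('/tmp/'+n+'.npz',**{k:np.array(v) for k,v in s.items()})
    return s
def load(n): 
    d=np.load('/tmp/'+n+'.npz'); return {k:d[k] for k in d}
def att(s):
    a=np.array(s['attitude'],float)
    return a if a.shape==(3,3) else R.from_quat(a).as_matrix()
def plane(s,u,v,z):
    d=att(s)@np.array([(u-s['cx'])/s['fx'],(v-s['cy'])/s['fy'],1.]); o=np.array(s['origin'])
    return o+d*(z-o[2])/d[2]
def cloud(s):
    v,u=np.mgrid[:480,:640]; z=s['range_z']
    P=np.stack([(u-s['cx'])/s['fx']*z,(v-s['cy'])/s['fy']*z,z],-1)
    return P@att(s).T+np.array(s['origin'])
E
python3 - <<'E'
from h import *
for n in ['scene','top']:
    s=snap(n,n+'1.png'); print(n,s['origin'],s['attitude'],s['fx'])
print(manip.sense())
E
```

```text
pics
scene [1.33616208 0.20994748 0.79035099] [ 0.56856447  0.70049835 -0.3408105  -0.26435718] 476.5103674699331
top [ 0.4045441  -0.00736052  1.27296662] [ 0.71627044 -0.69692746  0.01616605 -0.03142345] 459.6127437099808
{'t': 0.1, 'q': array([-1.40251347e+00,  5.28425236e-01,  1.43377841e+00, -2.82115500e-05,
        1.18145185e+00, -1.78546008e-01]), 'qd': array([-0.00149246, -0.00105448, -0.00315332,  0.00017126, -0.00016894,
        0.00078269]), 'tau': array([-7.16442573e-04, -4.43303776e+01, -1.78586841e+01, -2.44229150e-04,
        3.88427390e-03, -4.29304208e-06]), 'tcp_pos': array([ 0.21233785, -0.58717291,  0.25539813]), 'tool_rot': array([-0.69649464, -0.12274189,  0.6965056 , -0.12128316]), 'force': array([ 0.15055166, -0.64835667,  0.68421306]), 'ft_torque': array([-0.05315359, -0.00849475,  0.02903467]), 'finger_gap': 1.0023247424227872}
```

View pics/scene1.png

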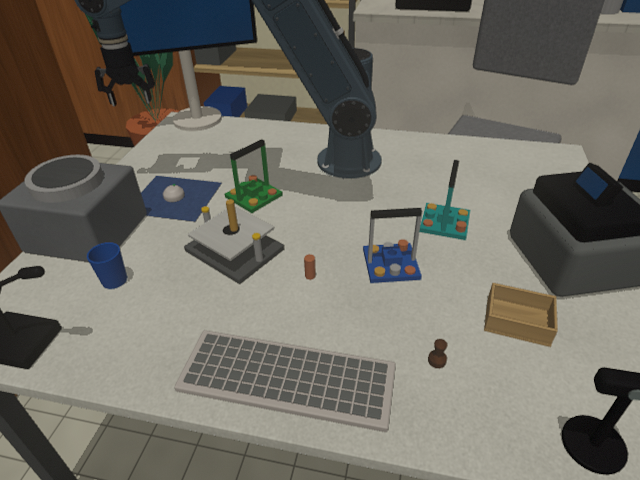

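View pics/top1.png

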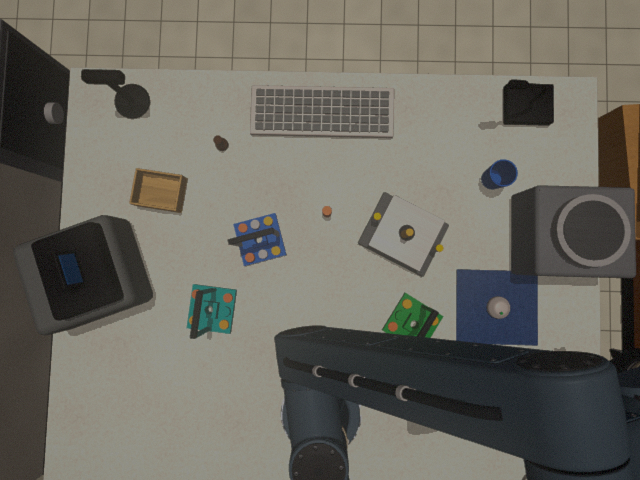

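The tray is at scene (393,255) and top (258,240). The stand is at scene (234,245) and top (404,235), and its spindle tip is at about scene (231,203). Next I'll measure them.

```bash
python3 - <<'E'
from h import *
s=load('top'); P=cloud(s); hsv=cv2.cvtColor(s['img'],cv2.COLOR_RGB2HSV)
def roi(m,u0,u1,v0,v1):
    k=np.zeros(m.shape,bool);k[v0:v1,u0:u1]=m[v0:v1,u0:u1];return k
yel=cv2.inRange(hsv,(20,140,120),(35,255,255))>0
m=roi(yel,360,460,190,280).astype(np.uint8)
n,l,st,c=cv2.connectedComponentsWithStats(m)
for i in range(1,n):
    if st[i,4]>8: print('cap',c[i],st[i,4],P[l==i].mean(0),plane(s,*c[i],.094), plane(s,*c[i],.112))
# bar: high points around tray
X=P[...,2]
m=roi((X>.13)&(X<.19),215,300,200,280)
q=P[m]; print('bar n',m.sum(),q.mean(0),q.min(0),q.max(0))
for nm,mm in [('bar',m),('spindle',roi((X>.12)&(X<.18),380,430,210,260)),('platform',roi((X>.06)&(X<.08),350,460,185,285))]:
    v,u=np.nonzero(mm); r=cv2.minAreaRect(np.c_[u,v].astype(np.float32)); z=np.median(P[mm][:,2])
    b=cv2.boxPoints(r); w=np.array([plane(s,*p,z) for p in b]); print(nm,r,z,'ctr',w.mean(0),'edges',np.linalg.norm(w[1]-w[0]),np.linalg.norm(w[2]-w[1]),'ang',np.degrees(np.arctan2(*(w[1]-w[0])[[1,0]])),np.degrees(np.arctan2(*(w[2]-w[1])[[1,0]])))
blue=roi(cv2.inRange(hsv,(105,120,60),(125,255,255))>0,220,300,200,280)
q=P[blue]; print('blue z',np.percentile(q[:,2],[5,50,95]))
m=roi((X>.006)&(X<.06)&(cv2.inRange(hsv,(0,60,40),(180,255,255))>0),220,300,200,280)
v,u=np.nonzero(m); r=cv2.minAreaRect(np.c_[u,v].astype(np.float32)); b=cv2.boxPoints(r); w=np.array([plane(s,*p,.014) for p in b]); print('plate',r,w.mean(0),w)
E
```

```text
cap [376.92857143 215.80952381] 42 [ 0.53064726 -0.13220523  0.09386408] [ 0.5306334  -0.13219085  0.094     ] [ 0.52870832 -0.13028499  0.112     ]
cap [409.         231.75609756] 41 [ 0.48751215 -0.20486736  0.15099694] [ 0.49172633 -0.21489986  0.094     ] [ 0.49039527 -0.21173123  0.112     ]
cap [439.1   247.625] 40 [ 0.45314094 -0.29179113  0.09479348] [ 0.4531735  -0.29198194  0.094     ] [ 0.45243105 -0.28763645  0.112     ]
bar n 297 [0.46660453 0.17962404 0.16220947] [0.44519454 0.12528456 0.1329367 ] [0.48809322 0.23481868 0.1696432 ]
bar ((250.83517456054688, 235.88565063476562), (6.431100368499756, 47.797447204589844), 74.98163604736328) 0.16280471085883974 ctr [0.46640345 0.17939659 0.16280471] edges 0.11612861922256748 0.01568292374509385 ang -73.42346418273392 -163.0434197464885
spindle ((407.90008544921875, 232.30001831054688), (7.602630615234375, 9.391485214233398), 63.43495178222656) 0.14997130155167104 ctr [ 0.48619145 -0.20239327  0.1499713 ] edges 0.02297366468170083 0.018483259523310255 ang -61.89641713703955 -152.63444917123834
platform ((405.00518798828125, 232.0161895751953), (72.48768615722656, 57.004417419433594), 27.181108474731445) 0.06845394899873258 ctr [ 0.49302684 -0.20877121  0.06845395] edges 0.1506317813746659 0.18896475706288143 ang -25.801673841428794 -116.11102214887421
blue z [0.01055743 0.01490926 0.03907869]
plate ((259.2593688964844, 239.09756469726562), (43.35173797607422, 43.73823165893555), 75.0685806274414) [0.46666145 0.18091225 0.014     ] [[0.50676203 0.25631981 0.014     ]
 [0.54102599 0.14053491 0.014     ]
 [0.42646053 0.10589465 0.014     ]
 [0.39239724 0.22089961 0.014     ]]
```

```bash
python3 - <<'E'
from h import *
s=load('scene')
a=s['img'][150:300,170:330]; b=load('top')['img'][180:290,340:470]
cv2.imwrite('pics/c1.png',cv2.resize(a,None,fx=4,fy=4,interpolation=2)[...,::-1])
cv2.imwrite('pics/c2.png',cv2.resize(b,None,fx=5,fy=5,interpolation=2)[...,::-1])
E
```

```text
(no output)
```

View pics/c1.png

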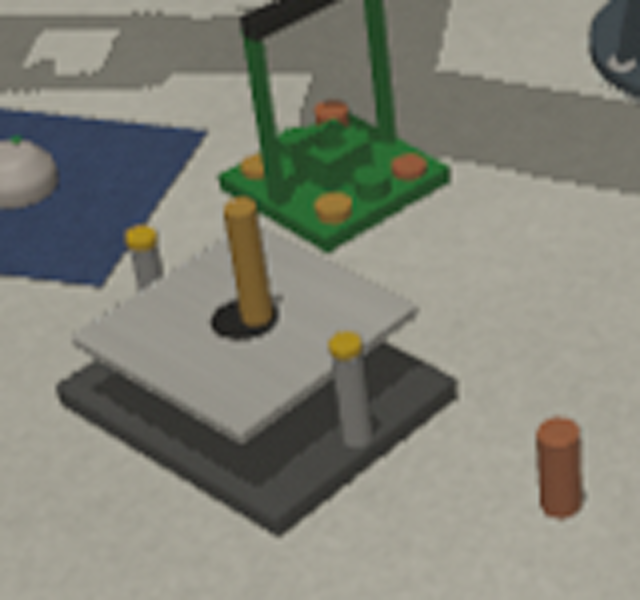

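View pics/c2.png

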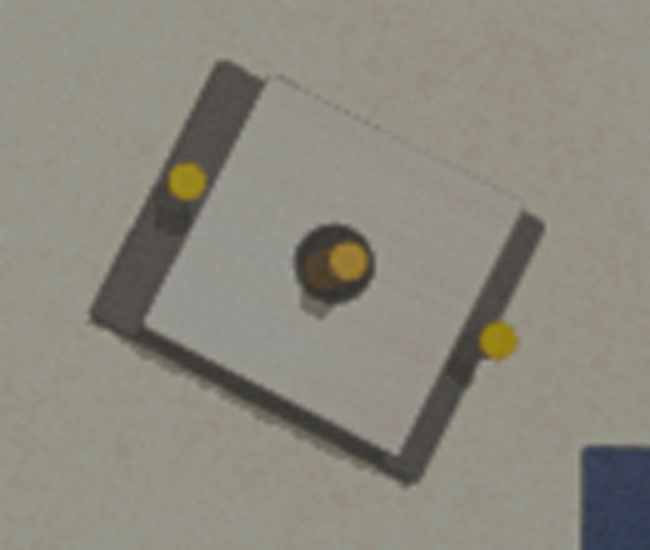

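```bash
python3 - <<'E'
from h import *
st=manip.sense(); M=R.from_quat(st['tool_rot']).as_matrix(); print(M.round(3))
ja=np.degrees(np.arctan2(M[1,1],M[0,1])); print('jaw deg',ja, 'finger bar dir',ja+90)
w=snap('wrist','w1.png'); print('cam in tool',M.T@(np.array(w['origin'])-st['tcp_pos']), 'axes',(M.T@att(w)).round(3),w['fx'])
for n in ['scene','top']:
    s=load(n);hsv=cv2.cvtColor(s['img'],cv2.COLOR_RGB2HSV);P=cloud(s);X=P[...,2]
    bx=(170,330,150,300) if n=='scene' else (360,460,190,280)
    k=np.zeros((480,640),bool);k[bx[2]:bx[3],bx[0]:bx[1]]=1
    m=k&(X>.1465)&(X<.157)
    m2=k&(cv2.inRange(hsv,(12,120,110),(35,255,255))>0)&(X>.1465)&(X<.157)
    for mm in(m,m2):
        v,u=np.nonzero(mm); print(n,mm.sum(),u.mean(),v.mean(),plane(s,u.mean(),v.mean(),.15),P[mm].mean(0))
    yel=(cv2.inRange(hsv,(20,140,120),(35,255,255))>0)&k&(X>.085)&(X<.1)
    nn,l,stt,c=cv2.connectedComponentsWithStats(yel.astype(np.uint8))
    for i in range(1,nn):
        if stt[i,4]>15: print(' cap',stt[i,4],plane(s,*c[i],.094))
E
```

```text
[[-0.     0.34  -0.94 ]
 [ 0.002 -0.94  -0.34 ]
 [-1.    -0.002 -0.   ]]
jaw deg -70.12753482452565 finger bar dir 19.872465175474346
cam in tool [-0.11802137  0.00083205 -0.07327494] axes [[-0.001 -0.288  0.958]
 [ 1.     0.     0.001]
 [-0.001  0.958  0.288]] 418.48345094470636
scene 109 238.26605504587155 167.3577981651376 [ 0.33847826 -0.23486036  0.15      ] [ 0.33356081 -0.23556203  0.15081378]
scene 27 229.7037037037037 202.1851851851852 [ 0.49125833 -0.20074622  0.15      ] [ 0.48895359 -0.20186006  0.14826664]
 cap 29 [ 0.45683179 -0.2877053   0.094     ]
 cap 41 [ 0.53412971 -0.12867556  0.094     ]
top 49 408.9591836734694 231.85714285714286 [ 0.48733551 -0.20494637  0.15      ] [ 0.48727452 -0.20479749  0.15085042]
top 42 409.1666666666667 231.92857142857142 [ 0.48717429 -0.20545296  0.15      ] [ 0.48709047 -0.2052528   0.15114228]
 cap 42 [ 0.5306334  -0.13219085  0.094     ]
 cap 40 [ 0.4531735  -0.29198194  0.094     ]
```

```bash
python3 -m crank '[1,0,0,45,0, 1,277,384,45,0.77, 1,277,384,45,0.77, 1,277,384,45,0.77, 1,277,384,45,0.77, 1,277,384,45,0.77, 1,277,384,45,0.77, 1,277,384,45,0.77, 1,277,384,45,0.77, 1,277,384,45,0.77]'; python3 -m crank '[1,0,0,0,0, 1,0,0,0,0, 1,0,0,0,0]'
python3 - <<'E'
from h import *
st=manip.sense(); M=R.from_quat(st['tool_rot']).as_matrix(); print(st['tcp_pos'],np.degrees(np.arctan2(M[1,1],M[0,1])),st['force'])
snap('wrist','w2.png')
E
```

```text
t: 1.4
tcp_pos: [0.4903, -0.2014, 0.3011]
tool_rot: [-0.599, -0.376, 0.599, -0.376]
force: [0.6, -0.3, -0.9]
finger_gap: 1.001
t: 1.78
tcp_pos: [0.4889, -0.2048, 0.3013]
tool_rot: [-0.6, -0.374, 0.6, -0.374]
force: [0.7, -0.4, 0.0]
finger_gap: 1.0
[ 0.48891042 -0.2048196   0.30127554] -26.12837664303141 [ 0.66373564 -0.35872075  0.0471704 ]
```

View pics/w2.png

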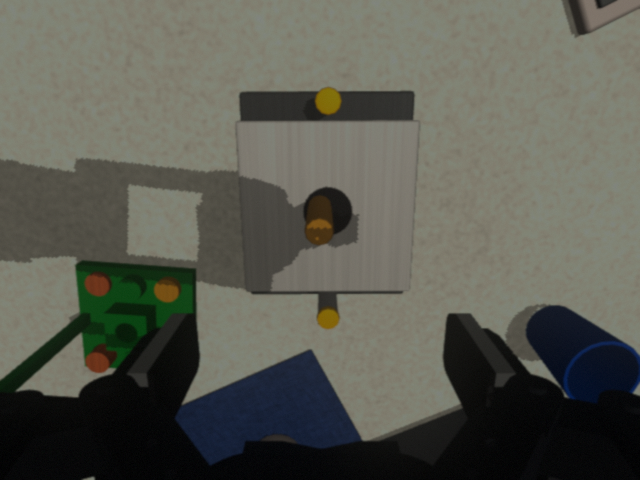

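The wrist view shows caps at (328,101) and (328,319). The spindle's top disc is at about (319,235), left of the cap line.

```bash
cat >> h.py <<'E'
def tool(s,p):
    st=manip.sense(); M=R.from_quat(st['tool_rot']).as_matrix(); return M.T@(np.array(p)-st['tcp_pos'])
E
python3 - <<'E'
from h import *
s=load('wrist');hsv=cv2.cvtColor(s['img'],cv2.COLOR_RGB2HSV);P=cloud(s);X=P[...,2]
cv2.imwrite('pics/w2c.png',cv2.resize(s['img'][170:270,270:370],None,fx=6,fy=6,interpolation=2)[...,::-1])
yel=cv2.inRange(hsv,(20,150,120),(35,255,255)); yel[350:]=0
n,l,st,c=cv2.connectedComponentsWithStats(yel)
caps=[]
for i in range(1,n):
    if st[i,4]>100: p=plane(s,*c[i],.094);caps.append(p);print('cap',c[i],st[i,4],P[l==i].mean(0),p)
C=(caps[0]+caps[1])/2; d=caps[0]-caps[1]; print('ctr',C,np.linalg.norm(d),'ang',np.degrees(np.arctan2(d[1],d[0])))
k=np.zeros((480,640),bool);k[190:260,290:350]=1
print(np.percentile(X[k],[90,95,99]))
m=k&(X>.1475)&(X<.156); v,u=np.nonzero(m); (a,b),r=cv2.minEnclosingCircle(np.c_[u,v].astype(np.float32))
print(m.sum(),u.mean(),v.mean(),(a,b),r, plane(s,u.mean(),v.mean(),.15),plane(s,a,b,.15),tool(s,plane(s,u.mean(),v.mean(),.15)), 'rpx expected',.009/.268*418)
E
```

```text
cap [327.82795699 100.32688172] 465 [ 0.5308105  -0.13239616  0.09426968] [ 0.53082571 -0.13237369  0.094     ]
cap [327.75165563 319.11589404] 302 [ 0.45316194 -0.29270232  0.09432208] [ 0.45310182 -0.29283906  0.094     ]
ctr [ 0.49196376 -0.21260638  0.094     ] 0.17829788888138948 ang 64.15605259451921
[0.14992684 0.15058009 0.15143166]
638 318.3228840125392 230.53134796238245 (318.5, 230.5) 14.57748031616211 [ 0.48767595 -0.20492644  0.15      ] [ 0.48779154 -0.20495896  0.15      ] [ 0.15127861 -0.00103144  0.00078854] rpx expected 14.037313432835818
```

View pics/w2c.png

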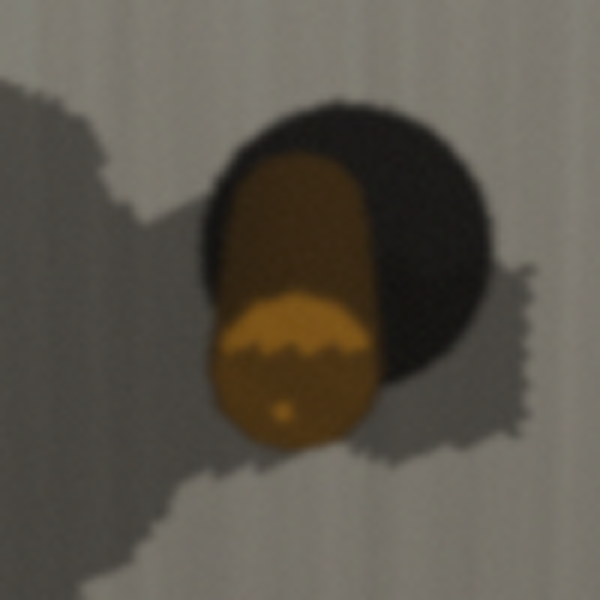

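```bash
python3 -m crank '[1,-22,384,13,0.745, 1,-22,384,13,0.745, 1,-22,384,13,0.745, 1,-22,384,13,0.745, 1,-22,384,13,0.745, 1,-22,384,13,0.745, 1,-22,384,13,0.745, 1,-22,384,13,0.745, 1,-22,384,13,0.745, 1,-22,384,13,0.745]'; python3 -m crank '[1,0,0,0,0, 1,0,0,0,0]'
python3 - <<'E'
from h import *
st=manip.sense(); M=R.from_quat(st['tool_rot']).as_matrix(); print(st['tcp_pos'],np.degrees(np.arctan2(M[1,1],M[0,1])),st['force'])
s=snap('wrist','w3.png');P=cloud(s);X=P[...,2]
m=((X>.13)&(X<.19)).astype(np.uint8);m[:,:200]=0;m[:,440:]=0;m[360:]=0
n,l,q,c=cv2.connectedComponentsWithStats(m); i=1+np.argmax(q[1:,4]); v,u=np.nonzero(l==i)
r=cv2.minAreaRect(np.c_[u,v].astype(np.float32)); z=np.median(X[l==i]);w=np.array([plane(s,*p,.163) for p in cv2.boxPoints(r)])
print(r,z,w.mean(0),np.linalg.norm(w[1]-w[0]),np.linalg.norm(w[2]-w[1]),[np.degrees(np.arctan2(*(w[j+1]-w[j])[[1,0]])) for j in(0,1)],'tool',tool(s,w.mean(0)))
E
```

```text
t: 3.08
tcp_pos: [0.4678, 0.1786, 0.3142]
tool_rot: [0.423, 0.567, -0.423, 0.567]
force: [0.3, -0.4, 0.2]
finger_gap: 0.999
t: 3.32
tcp_pos: [0.4676, 0.1797, 0.3143]
tool_rot: [0.423, 0.567, -0.423, 0.567]
force: [0.5, -0.2, 0.4]
finger_gap: 0.996
[0.46761567 0.17968106 0.31431354] 16.610842051705337 [ 0.52422322 -0.20251334  0.40022254]
((320.5, 220.5), (167.0, 21.0), 90.0) 0.16325870311527893 [0.46661447 0.18208658 0.163     ] 0.013125038493037935 0.11413922784831541 [np.float64(16.641050807976075), np.float64(-72.96105006759473)] tool [ 0.15130511 -0.00026055 -0.00243451]
```

View pics/w3.png

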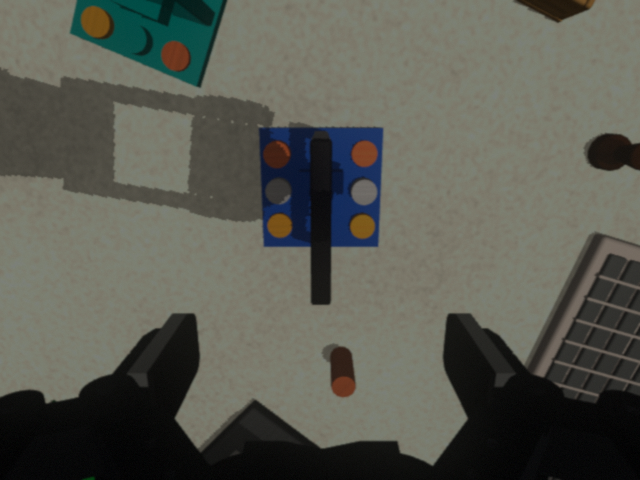

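```bash
python3 -m crank '[0.6,-1,2.4,-60,0, 0.6,-1,2.4,-110,0, 0.6,-1,2.4,-130,0, 0.6,-1,2.4,-145,0, 0.6,-1,2.4,-152,0, 0.6,-1,2.4,-152,0, 0.6,-1,2.4,-152,0]' 60
python3 - <<'E'
from h import *
s=snap('wrist','w4.png');P=cloud(s);X=P[...,2]
print(manip.sense()['tcp_pos'])
E
```

```text
t: 4.25
tcp_pos: [0.467, 0.1828, 0.163]
tool_rot: [0.423, 0.567, -0.422, 0.568]
force: [-0.8, 0.1, 0.4]
finger_gap: 0.6
[0.46697682 0.18273787 0.16306377]
```

View pics/w4.png

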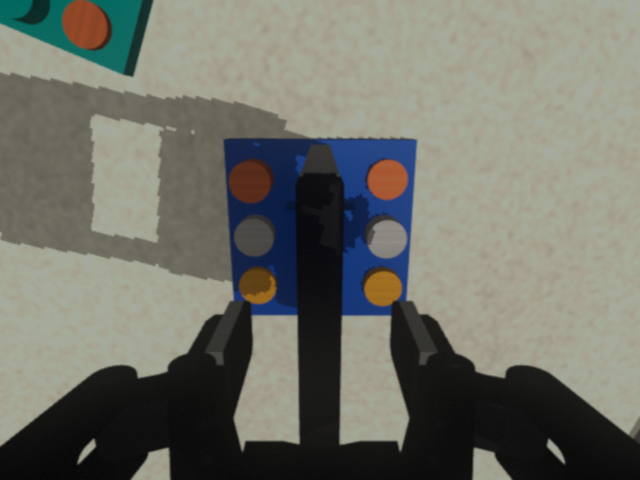

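The bar lies between the pads, centred at column 320. Closing now.

```bash
python3 -m crank '[0.6,0,0,-2,0, 0.0,0,0,-2,0, 0.0,0,0,-2,0, 0.0,0,0,-2,0, 0.0,0,0,-2,0, 0.0,0,0,-2,0, 0.0,0,0,-2,0]' 80
python3 -m crank '[0,0,0,2,0, 0,0,0,6,0, 0,0,0,20,0, 0,0,0,60,0, 0,0,0,110,0, 0,0,0,110,0, 0,0,0,110,0]' 80
python3 - <<'E'
from h import *
st=manip.sense();print(st['tcp_pos'],st['force'],st['ft_torque'],st['finger_gap'])
snap('scene','s5.png'); snap('wrist','w5.png')
E
```

```text
t: 5.18
tcp_pos: [0.4665, 0.1826, 0.1606]
tool_rot: [0.422, 0.567, -0.422, 0.567]
force: [-1.8, -0.2, 6.8]
finger_gap: 0.152
t: 6.05
tcp_pos: [0.4654, 0.1825, 0.2701]
tool_rot: [0.422, 0.568, -0.423, 0.567]
force: [-1.3, -1.1, -5.9]
finger_gap: 0.15
[0.46542752 0.18248551 0.27005145] [-1.30729022 -1.09054526 -5.90866596] [0.04410362 0.02155347 0.02143409] 0.1498621007851556
```

View pics/s5.png

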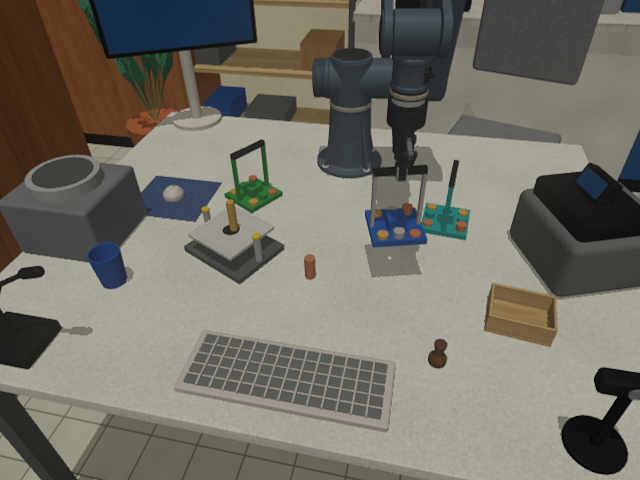

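View pics/w5.png

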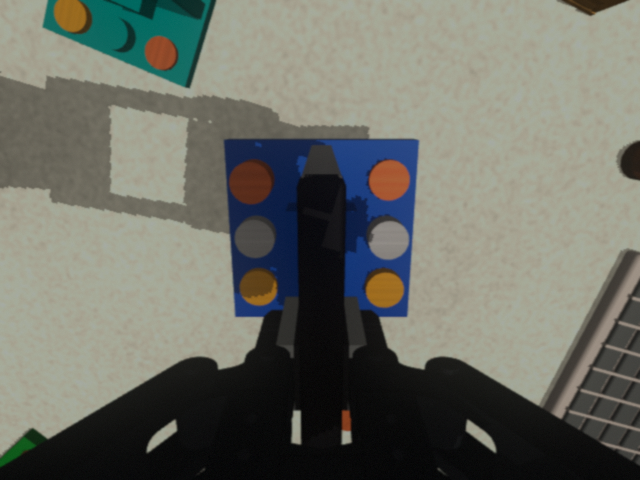

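The tray hangs level, and the plate corners are visible at (224,140), (418,140), (408,316) and (235,316). Now the hole position in the tool frame.

```bash
python3 - <<'E'
from h import *
s=load('wrist');P=cloud(s);hsv=cv2.cvtColor(s['img'],cv2.COLOR_RGB2HSV)
m=cv2.inRange(hsv,(110,150,40),(125,255,255)); m[:,:200]=0;m[:,440:]=0;m[330:]=0
k=(m>0)&(abs(P[...,2]-.1235)<.008); q=P[k]; 
A=np.c_[q[:,:2]-q[:,:2].mean(0),np.ones(len(q))]; co=np.linalg.lstsq(A,q[:,2],rcond=None)[0]; print('plane',co,k.sum())
h=cv2.convexHull(np.argwhere(k)[:,::-1].astype(np.float32)); r=cv2.approxPolyDP(h,8,True)[:,0]; print(r)
if len(r)==4:
    w=np.array([plane(s,*p,co[2]) for p in r]); print(w,w.mean(0),[np.linalg.norm(w[i]-w[i-1]) for i in range(4)],'tool',tool(s,w.mean(0)))
    t=np.array([tool(s,x) for x in w]); print(t)
E
```

```text
plane [-0.00346833 -0.00083505  0.12297844] 12642
[[417. 141.]
 [405. 315.]
 [236. 315.]
 [225. 141.]]
[[0.50448983 0.25442012 0.12297844]
 [0.53783645 0.14137159 0.12297844]
 [0.42521475 0.10736859 0.12297844]
 [0.39141304 0.22046399 0.12297844]] [0.46473852 0.18090607 0.12297844] [np.float64(0.11806514459732056), np.float64(0.11786419179711516), np.float64(0.11764289645700644), np.float64(0.11803865584695789)] tool [1.45821502e-01 4.48381358e-06 1.47593965e-03]
[[ 0.1456091   0.05917501 -0.05754343]
 [ 0.14553816  0.05868677  0.06031973]
 [ 0.14603296 -0.05895479  0.06058304]
 [ 0.14610579 -0.05888906 -0.05745558]]
```

```bash
python3 -m crank '[0,0,0,50,0, 0,0,-30,85,0, 0,2,-75,85,-0.08, 0,5,-120,85,-0.18, 0,8,-165,85,-0.28, 0,11,-210,85,-0.38, 0,14,-255,85,-0.48, 0,17,-300,85,-0.58, 0,20,-345,85,-0.68, 0,22,-370,85,-0.74]'; python3 -m crank '[0,1,-16,0,0, 0,1,-16,0,0, 0,1,-16,0,0, 0,1,-16,0,0]'
cat > chk.py <<'E'
from h import *
st=manip.sense(); M=R.from_quat(st['tool_rot']).as_matrix(); print(st['t'],'tcp',st['tcp_pos'].round(4),'jaw',np.degrees(np.arctan2(M[1,1],M[0,1])).round(2),'F',st['force'].round(1),'T',st['ft_torque'].round(2))
tz=M[:,2]; c=st['tcp_pos']+.0012*tz; print('tray ctr',c[:2].round(4),'err to spindle mm',((np.array([.48768,-.20493])-c[:2])*1000).round(1),'underside z',(st['tcp_pos'][2]-.161).round(4))
E
python3 chk.py
```

```text
t: 7.4
tcp_pos: [0.4879, -0.1893, 0.3531]
tool_rot: [-0.599, -0.376, 0.6, -0.374]
force: [-0.1, 1.2, -4.0]
finger_gap: 0.151
t: 7.9
tcp_pos: [0.4893, -0.2021, 0.3553]
tool_rot: [0.598, 0.377, -0.598, 0.376]
force: [-0.1, -0.2, -3.3]
finger_gap: 0.149
7.9 tcp [ 0.4893 -0.2021  0.3553] jaw -25.63 F [-0.1 -0.2 -3.3] T [ 0.02 -0.07 -0.  ]
tray ctr [ 0.4888 -0.2032] err to spindle mm [-1.1 -1.8] underside z 0.1943
```

```bash
python3 -m crank '[0,-1,-1.5,-10,0, 0,-1,-1.5,-25,0, 0,-1,-1.5,-33,0, 0,-1,-1.5,-37,0, 0,-1,-1.5,-37,0, 0,-1,-1.5,-37,0, 0,-1,-1.5,-37,0]'; python3 chk.py; python3 - <<'E'
from h import *
s=snap('wrist','w6.png');P=cloud(s);hsv=cv2.cvtColor(s['img'],cv2.COLOR_RGB2HSV)
m=cv2.inRange(hsv,(110,150,40),(125,255,255)); m[:,:200]=0;m[:,440:]=0;m[330:]=0
k=(m>0); k&=abs(P[...,2]-np.median(P[k][:,2]))<.006; q=P[k]; 
A=np.c_[q[:,:2]-q[:,:2].mean(0),np.ones(len(q))]; co=np.linalg.lstsq(A,q[:,2],rcond=None)[0]; print('plane',co,k.sum())
h=cv2.convexHull(np.argwhere(k)[:,::-1].astype(np.float32)); r=cv2.approxPolyDP(h,8,True)[:,0]; print(r)
w=np.array([plane(s,*p,co[2]) for p in r]); print(w.mean(0),'tool',tool(s,w.mean(0)))
t=snap('scene'); cv2.imwrite('pics/s6.png',cv2.resize(t['img'][110:290,150:350],None,fx=4,fy=3.2,interpolation=2)[...,::-1])
E
```

```text
t: 8.78
tcp_pos: [0.4887, -0.205, 0.3187]
tool_rot: [0.599, 0.376, -0.599, 0.376]
force: [-0.1, -0.5, -4.4]
finger_gap: 0.148
8.775 tcp [ 0.4887 -0.205   0.3187] jaw -25.73 F [-0.1 -0.5 -4.4] T [ 0.03  0.03 -0.01]
tray ctr [ 0.4881 -0.2061] err to spindle mm [-0.5  1.2] underside z 0.1577
plane [ 0.00128344 -0.00120029  0.1724691 ] 12600
[[417. 141.]
 [405. 315.]
 [237. 314.]
 [225. 141.]]
[ 0.48903967 -0.20635321  0.1724691 ] tool [0.14623553 0.00084324 0.00105833]
```

View pics/s6.png

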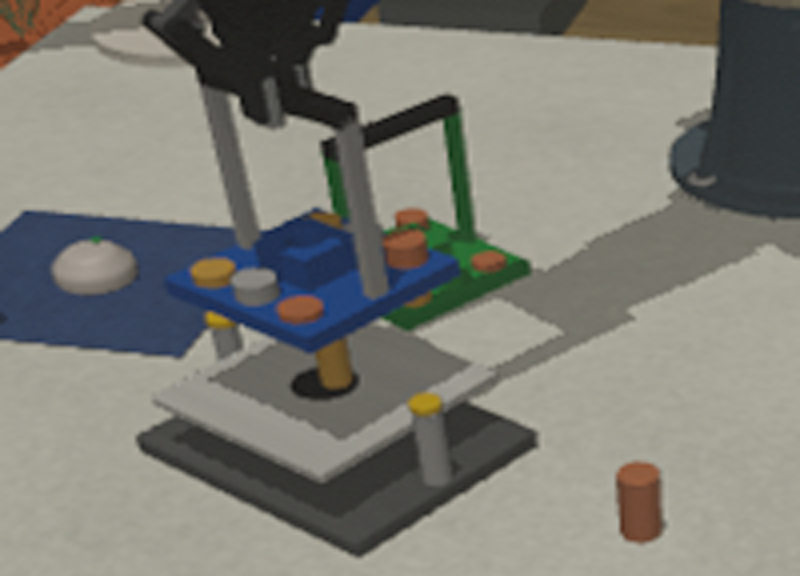

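View pics/w6.png

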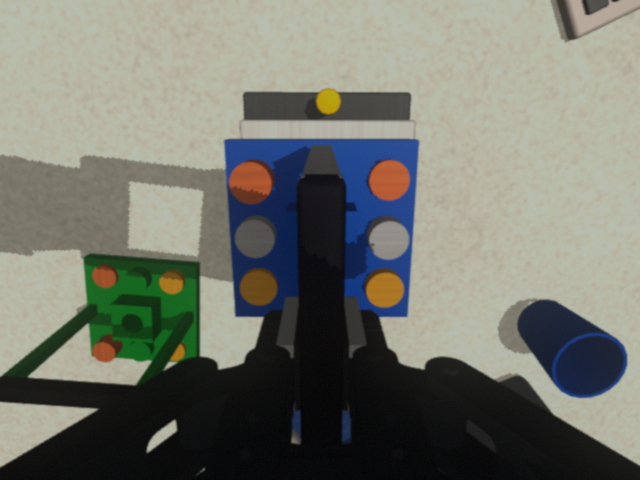

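```bash
python3 - <<'E'
from h import *
s=load('wrist');hsv=cv2.cvtColor(s['img'],cv2.COLOR_RGB2HSV)
yel=cv2.inRange(hsv,(20,150,120),(35,255,255)); yel[130:]=0
n,l,st,c=cv2.connectedComponentsWithStats(yel); i=1+np.argmax(st[1:,4]); cap=plane(s,*c[i],.094); print(c[i],st[i,4],cap)
tr=np.mean([plane(s,u,v,.1725) for u,v in [(417,141),(405,315),(236.5,314.5),(225,141)]],0)
d=(tr-cap)[:2]; e=np.array([-.04315,-.07256])-d; print('need move mm',e*1000)
t=load('scene')
hs=cv2.cvtColor(t['img'],cv2.COLOR_RGB2HSV)
E
```

```text
[328.06653226 101.0141129 ] 496 [ 0.53074828 -0.13254248  0.094     ]
need move mm [-1.32025458  1.2891134 ]
```

```bash
python3 -m crank '[0,-0.9,1.2,0,0, 0,-0.9,1.2,0,0, 0,-0.9,1.2,-2,0, 0,-0.9,1.2,-4,0, 0,-0.9,1.2,-4,0]'; python3 chk.py;python3 -m crank '[0,0,0,-1,0, 0,0,0,-2,0, 0,0,0,-3,0, 0,0,0,-3,0]'; python3 chk.py
```

```text
t: 9.5
tcp_pos: [0.4874, -0.2036, 0.314]
tool_rot: [-0.599, -0.376, 0.599, -0.376]
force: [-0.3, 0.1, -3.7]
finger_gap: 0.146
9.5 tcp [ 0.4874 -0.2036  0.314 ] jaw -25.73 F [-0.3  0.1 -3.7] T [-0.03  0.04 -0.04]
tray ctr [ 0.4869 -0.2047] err to spindle mm [ 0.8 -0.3] underside z 0.153
t: 10.0
tcp_pos: [0.4875, -0.2036, 0.3112]
tool_rot: [-0.599, -0.376, 0.599, -0.376]
force: [-0.7, 0.6, -3.4]
finger_gap: 0.146
10.0 tcp [ 0.4875 -0.2036  0.3112] jaw -25.72 F [-0.7  0.6 -3.4] T [ 0.04 -0.06  0.  ]
tray ctr [ 0.487  -0.2047] err to spindle mm [ 0.7 -0.2] underside z 0.1502
```

Near the tip height now; I'll feel in small steps.

```bash
python3 -m crank '[0,0,0,-1,0, 0,0,0,-1,0]'; python3 -m crank '[0,0,0,-1,0, 0,0,0,-1,0]';python3 -m crank '[0,0,0,-1,0, 0,0,0,-1,0]'; python3 chk.py
```

```text
t: 10.25
tcp_pos: [0.4875, -0.2036, 0.3102]
tool_rot: [-0.599, -0.376, 0.599, -0.376]
force: [0.6, -0.4, -4.1]
finger_gap: 0.15
t: 10.5
tcp_pos: [0.4875, -0.2036, 0.3092]
tool_rot: [-0.599, -0.376, 0.599, -0.376]
force: [-1.0, 0.1, -3.5]
finger_gap: 0.149
t: 10.75
tcp_pos: [0.4875, -0.2036, 0.3082]
tool_rot: [-0.599, -0.376, 0.599, -0.376]
force: [-0.5, -0.6, -3.6]
finger_gap: 0.146
10.75 tcp [ 0.4875 -0.2036  0.3082] jaw -25.72 F [-0.5 -0.6 -3.6] T [ 0.01 -0.01  0.03]
tray ctr [ 0.487  -0.2047] err to spindle mm [ 0.7 -0.2] underside z 0.1472
```

```bash
python3 -m crank '[0,0,0,-1,0, 0,0,0,-1,0]'; python3 -m crank '[0,0,0,-1,0, 0,0,0,-1,0]';python3 -m crank '[0,0,0,-1.5,0, 0,0,0,-1.5,0]'; python3 chk.py
```

```text
t: 11.0
tcp_pos: [0.4875, -0.2036, 0.3072]
tool_rot: [-0.599, -0.376, 0.599, -0.376]
force: [-0.1, -0.1, -3.1]
finger_gap: 0.148
t: 11.25
tcp_pos: [0.4875, -0.2036, 0.3062]
tool_rot: [-0.599, -0.376, 0.599, -0.376]
force: [0.3, -0.2, -4.0]
finger_gap: 0.149
t: 11.5
tcp_pos: [0.4875, -0.2036, 0.3046]
tool_rot: [-0.599, -0.376, 0.599, -0.376]
force: [0.3, -0.5, -4.6]
finger_gap: 0.148
11.5 tcp [ 0.4875 -0.2036  0.3046] jaw -25.72 F [ 0.3 -0.5 -4.6] T [ 0.06 -0.07  0.02]
tray ctr [ 0.4869 -0.2047] err to spindle mm [ 0.7 -0.3] underside z 0.1436
```

The underside is about 6 mm below the tip with no contact force, so the spindle is in the hole. Continuing gently down.

```bash
python3 -m crank '[0,0,0,-1.5,0, 0,0,0,-3,0, 0,0,0,-3,0]'; python3 -m crank '[0,0,0,-2,0, 0,0,0,-4,0, 0,0,0,-4,0]';python3 -m crank '[0,0,0,-2,0, 0,0,0,-4,0, 0,0,0,-4,0]'; python3 chk.py; python3 - <<'E'
from h import *
t=snap('scene'); cv2.imwrite('pics/s7.png',cv2.resize(t['img'][110:290,150:350],None,fx=4,fy=3.2,interpolation=2)[...,::-1])
E
```

```text
t: 11.88
tcp_pos: [0.4874, -0.2036, 0.3016]
tool_rot: [-0.599, -0.376, 0.599, -0.376]
force: [-0.5, 0.2, -3.9]
finger_gap: 0.151
t: 12.25
tcp_pos: [0.4874, -0.2036, 0.2976]
tool_rot: [-0.599, -0.376, 0.599, -0.376]
force: [-0.2, -0.0, -4.5]
finger_gap: 0.151
t: 12.62
tcp_pos: [0.4874, -0.2036, 0.2936]
tool_rot: [-0.599, -0.376, 0.599, -0.376]
force: [0.7, -0.3, -3.7]
finger_gap: 0.148
12.625 tcp [ 0.4874 -0.2036  0.2936] jaw -25.73 F [ 0.7 -0.3 -3.7] T [0.05 0.03 0.02]
tray ctr [ 0.4869 -0.2046] err to spindle mm [ 0.8 -0.3] underside z 0.1326
```

View pics/s7.png

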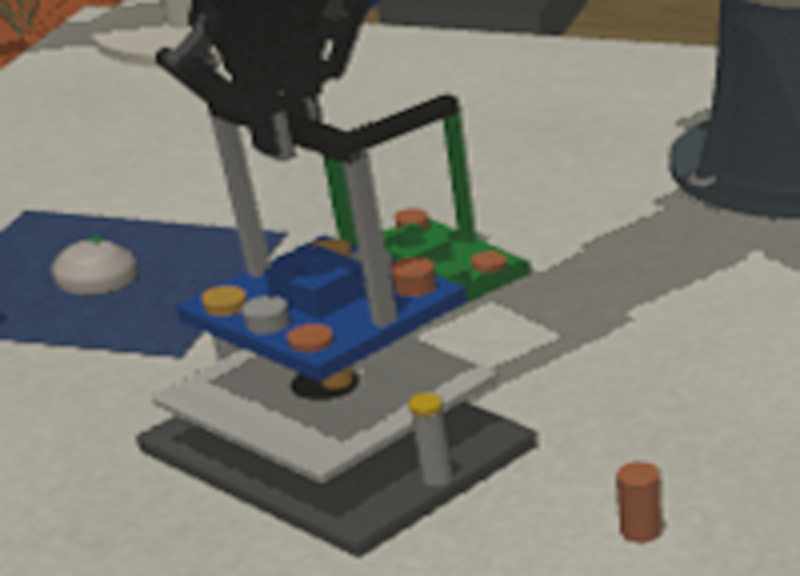

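The scene view shows the tray level and threaded, with the spindle running up into the hub.

```bash
python3 -m crank '[0,0,0,-2,0, 0,0,0,-4,0, 0,0,0,-6,0, 0,0,0,-8,0, 0,0,0,-10,0, 0,0,0,-10,0]'; python3 -m crank '[0,0,0,-3,0, 0,0,0,-6,0, 0,0,0,-9,0, 0,0,0,-12,0, 0,0,0,-15,0, 0,0,0,-15,0]';python3 chk.py
```

```text
t: 13.42
tcp_pos: [0.4874, -0.2036, 0.2836]
tool_rot: [-0.599, -0.376, 0.599, -0.376]
force: [-0.3, 1.1, -4.0]
finger_gap: 0.147
t: 14.18
tcp_pos: [0.4874, -0.2036, 0.2685]
tool_rot: [-0.599, -0.376, 0.599, -0.376]
force: [-0.9, 1.0, -4.4]
finger_gap: 0.149
14.175 tcp [ 0.4874 -0.2036  0.2685] jaw -25.73 F [-0.9  1.  -4.4] T [ 0.08  0.03 -0.02]
tray ctr [ 0.4869 -0.2046] err to spindle mm [ 0.8 -0.3] underside z 0.1075
```

```bash
python3 -m crank '[0,0,0,-3,0, 0,0,0,-6,0, 0,0,0,-9,0, 0,0,0,-12,0, 0,0,0,-15,0, 0,0,0,-15,0]'; python3 -m crank '[0,0,0,-3,0, 0,0,0,-6,0, 0,0,0,-9,0, 0,0,0,-12,0, 0,0,0,-15,0, 0,0,0,-15,0]';python3 -m crank '[0,0,0,-1,0, 0,0,0,-3,0, 0,0,0,-5,0, 0,0,0,-5,0]';python3 chk.py
```

```text
t: 14.92
tcp_pos: [0.4874, -0.2035, 0.2535]
tool_rot: [-0.599, -0.376, 0.599, -0.376]
force: [-1.3, -0.2, -4.5]
finger_gap: 0.154
t: 15.68
tcp_pos: [0.4874, -0.2035, 0.2385]
tool_rot: [-0.599, -0.376, 0.599, -0.376]
force: [-0.1, -0.3, -4.0]
finger_gap: 0.149
t: 16.18
tcp_pos: [0.4874, -0.2036, 0.2336]
tool_rot: [-0.599, -0.376, 0.599, -0.376]
force: [0.4, -0.1, -4.2]
finger_gap: 0.148
16.175 tcp [ 0.4874 -0.2036  0.2336] jaw -25.72 F [ 0.4 -0.1 -4.2] T [ 0.03 -0.01 -0.  ]
tray ctr [ 0.4869 -0.2047] err to spindle mm [ 0.8 -0.3] underside z 0.0726
```

```bash
python3 -m crank '[0,0,0,-1,0, 0,0,0,-2,0, 0,0,0,-3,0, 0,0,0,-4,0, 0,0,0,-5,0, 0,0,0,-6,0]'; python3 chk.py; python3 -m crank '[0,0,0,-1.5,0, 0,0,0,-3,0, 0,0,0,-4.5,0, 0,0,0,-6,0, 0,0,0,-7.5,0, 0,0,0,-9,0]'; python3 chk.py
```

```text
t: 16.92
tcp_pos: [0.4876, -0.2037, 0.2282]
tool_rot: [0.599, 0.376, -0.599, 0.376]
force: [-0.8, 0.5, 3.4]
finger_gap: 0.15
16.925 tcp [ 0.4876 -0.2037  0.2282] jaw -25.73 F [-0.8  0.5  3.4] T [0.17 0.28 0.01]
tray ctr [ 0.4871 -0.2048] err to spindle mm [ 0.6 -0.2] underside z 0.0672
t: 17.68
tcp_pos: [0.4876, -0.2037, 0.2205]
tool_rot: [0.599, 0.376, -0.599, 0.377]
force: [-2.6, 1.5, 7.8]
finger_gap: 0.144
17.675 tcp [ 0.4876 -0.2037  0.2205] jaw -25.72 F [-2.6  1.5  7.8] T [ 0.24  0.5  -0.  ]
tray ctr [ 0.4871 -0.2048] err to spindle mm [ 0.6 -0.2] underside z 0.0595
```

```bash
python3 -m crank '[0,0,0,-1.5,0, 0,0,0,-3,0, 0,0,0,-4.5,0, 0,0,0,-6,0, 0,0,0,-7.5,0, 0,0,0,-9,0]'; python3 -m crank '[0,0,0,-1.5,0, 0,0,0,-3,0, 0,0,0,-4.5,0, 0,0,0,-6,0, 0,0,0,-7.5,0, 0,0,0,-9,0]'; python3 chk.py;  python3 - <<'E'
from h import *
t=snap('scene'); cv2.imwrite('pics/s8.png',cv2.resize(t['img'][110:290,150:350],None,fx=4,fy=3.2,interpolation=2)[...,::-1])
E
```

```text
t: 18.42
tcp_pos: [0.4876, -0.2037, 0.2114]
tool_rot: [0.599, 0.376, -0.599, 0.377]
force: [-2.3, 2.3, 6.6]
finger_gap: 0.15
t: 19.18
tcp_pos: [0.4876, -0.2037, 0.2024]
tool_rot: [0.599, 0.376, -0.599, 0.377]
force: [-2.9, 1.4, 7.0]
finger_gap: 0.145
19.175 tcp [ 0.4876 -0.2037  0.2024] jaw -25.72 F [-2.9  1.4  7. ] T [ 0.37  0.46 -0.02]
tray ctr [ 0.4871 -0.2048] err to spindle mm [ 0.6 -0.2] underside z 0.0414
```

View pics/s8.png

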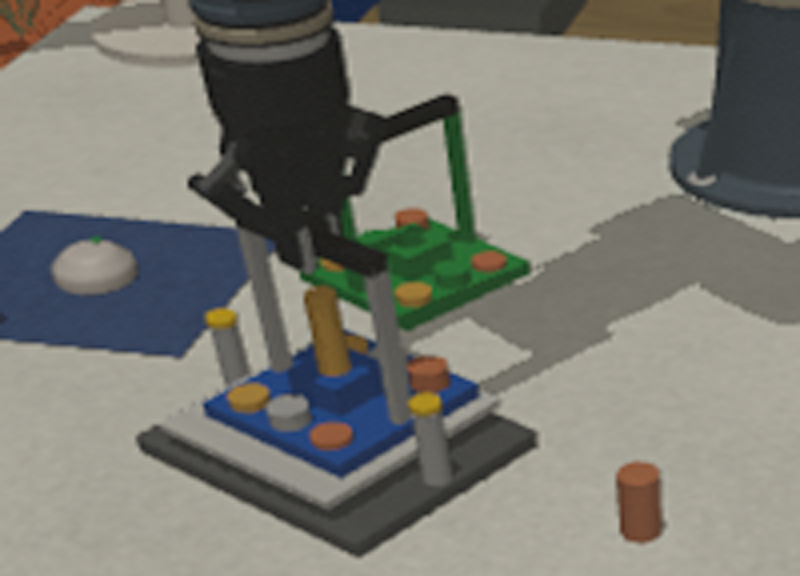

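The tray sits on the platform, and the platform is sinking with it. About 11 mm is left.

```bash
python3 -m crank '[0,0,0,-1.5,0, 0,0,0,-3,0, 0,0,0,-4.5,0, 0,0,0,-6,0, 0,0,0,-7,0, 0,0,0,-7,0]'; python3 -m crank '[0,0,0,-1,0, 0,0,0,-2,0, 0,0,0,-2,0]'; python3 -m crank '[0,0,0,-1,0, 0,0,0,-1,0]'; python3 chk.py
```

```text
t: 19.98
tcp_pos: [0.4876, -0.2037, 0.1952]
tool_rot: [0.599, 0.376, -0.599, 0.376]
force: [-2.4, 1.3, 6.4]
finger_gap: 0.149
t: 20.35
tcp_pos: [0.4876, -0.2037, 0.1932]
tool_rot: [0.599, 0.376, -0.599, 0.376]
force: [-2.4, 1.5, 6.2]
finger_gap: 0.146
t: 20.6
tcp_pos: [0.4876, -0.2037, 0.1923]
tool_rot: [0.599, 0.376, -0.599, 0.377]
force: [-2.5, 1.5, 6.8]
finger_gap: 0.146
20.6 tcp [ 0.4876 -0.2037  0.1923] jaw -25.71 F [-2.5  1.5  6.8] T [0.31 0.4  0.02]
tray ctr [ 0.4871 -0.2048] err to spindle mm [ 0.6 -0.2] underside z 0.0313
```

```bash
python3 -m crank '[0,0,0,-0.7,0, 0,0,0,-0.7,0]'; python3 -m crank '[0,0,0,-0.7,0, 0,0,0,-0.7,0]'; python3 -m crank '[0,0,0,-0.5,0, 0,0,0,-0.5,0]'
```

```text
t: 20.85
tcp_pos: [0.4876, -0.2037, 0.1916]
tool_rot: [0.599, 0.376, -0.599, 0.376]
force: [-2.4, 1.1, 6.7]
finger_gap: 0.147
t: 21.1
tcp_pos: [0.4876, -0.2037, 0.1909]
tool_rot: [0.599, 0.376, -0.599, 0.377]
force: [-3.0, 1.4, 6.5]
finger_gap: 0.144
t: 21.35
tcp_pos: [0.4877, -0.2037, 0.1906]
tool_rot: [0.599, 0.376, -0.599, 0.377]
force: [-3.3, 2.0, 8.5]
finger_gap: 0.149
```

```bash
python3 -m crank '[0,0,0,-0.7,0, 0,0,0,-0.7,0]'; python3 -m crank '[0,0,0,-0.7,0, 0,0,0,-0.7,0]'; python3 chk.py
```

```text
t: 21.6
tcp_pos: [0.4877, -0.2037, 0.1906]
tool_rot: [0.599, 0.376, -0.599, 0.377]
force: [-3.8, 2.7, 12.2]
finger_gap: 0.149
t: 21.85
tcp_pos: [0.4877, -0.2037, 0.1906]
tool_rot: [0.599, 0.376, -0.599, 0.377]
force: [-5.0, 2.8, 16.5]
finger_gap: 0.147
21.85 tcp [ 0.4877 -0.2037  0.1906] jaw -25.71 F [-5.   2.8 16.5] T [ 0.45  0.88 -0.01]
tray ctr [ 0.4872 -0.2048] err to spindle mm [ 0.5 -0.1] underside z 0.0296
```

The position is unchanged while the force rises from 6.5 N to 16.5 N, so the platform is on its stop. I'll relax the load and check before releasing.

```bash
python3 -m crank '[0,0,0,1.5,0, 0,0,0,2.5,0, 0,0,0,2.5,0, 0,0,0,2.5,0]'; python3 chk.py; python3 - <<'E'
from h import *
for n in('scene','top'):
    t=snap(n); P=cloud(t)
    bx=(170,330,150,320) if n=='scene' else (350,470,180,290)
    hsv=cv2.cvtColor(t['img'],cv2.COLOR_RGB2HSV); k=np.zeros((480,640),bool);k[bx[2]:bx[3],bx[0]:bx[1]]=1
    m=k&(hsv[...,1]<40)&(hsv[...,2]>100)&(P[...,2]>.012)&(P[...,2]<.085)&(np.hypot(P[...,0]-.492,P[...,1]+.212)<.1)
    b=k&(cv2.inRange(hsv,(110,150,40),(125,255,255))>0)&(P[...,2]>.02)&(P[...,2]<.055)&(np.hypot(P[...,0]-.492,P[...,1]+.212)<.1)
    print(n,'plat z',np.percentile(P[m][:,2],[25,50,75]),m.sum(),'plate top z',np.percentile(P[b][:,2],[25,50,75]),b.sum())
t=load('scene');cv2.imwrite('pics/s9.png',cv2.resize(t['img'][110:290,150:350],None,fx=4,fy=3.2,interpolation=2)[...,::-1])
E
```

```text
t: 22.35
tcp_pos: [0.4876, -0.2037, 0.1906]
tool_rot: [0.599, 0.376, -0.599, 0.376]
force: [-2.6, 1.6, 6.6]
finger_gap: 0.147
22.35 tcp [ 0.4876 -0.2037  0.1906] jaw -25.72 F [-2.6  1.6  6.6] T [0.22 0.34 0.07]
tray ctr [ 0.4871 -0.2048] err to spindle mm [ 0.6 -0.2] underside z 0.0296
scene plat z [0.02699893 0.02864096 0.03492089] 931 plate top z [0.03881493 0.04180171 0.04354988] 187
top plat z [0.02872944 0.03061009 0.03231393] 370 plate top z [0.04411634 0.04573942 0.04736251] 2
```

View pics/s9.png

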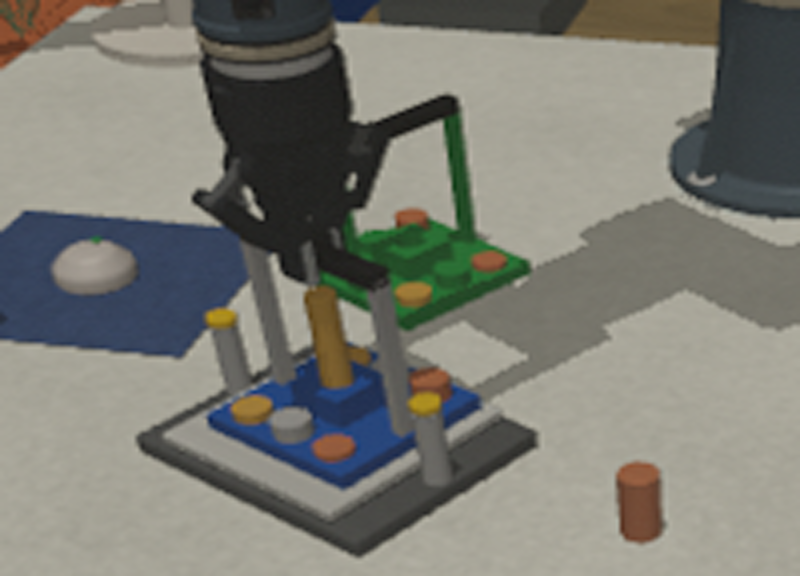

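The platform reads about 0.030 m and the tray is flat on it. Relaxing the rest of the way, then opening and rising.

```bash
python3 -m crank '[0,0,0,1.5,0, 0,0,0,1.5,0, 0,0,0,1.5,0]' 20; python3 -m crank '[0.4,0,0,0,0, 0.5,0,0,0,0, 0.5,0,0,0,0, 0.5,0,0,0,0]';python3 -m crank '[0.5,0,0,5,0, 0.5,0,0,15,0, 0.5,0,0,40,0, 0.5,0,0,80,0, 0.5,0,0,130,0, 0.5,0,0,150,0, 0.5,0,0,150,0, 0.5,0,0,150,0]'; python3 chk.py; python3 - <<'E'
from h import *
for n in('scene','top','wrist'): snap(n)
t=load('scene');cv2.imwrite('pics/s10.png',cv2.resize(t['img'][110:290,150:350],None,fx=4,fy=3.2,interpolation=2)[...,::-1])
s=load('wrist'); cv2.imwrite('pics/w10.png',s['img'][...,::-1])
P=cloud(s);X=P[...,2]
hsv=cv2.cvtColor(s['img'],cv2.COLOR_RGB2HSV)
k=np.hypot(P[...,0]-.492,P[...,1]+.212)<.13
a=k&(hsv[...,1]<40)&(hsv[...,2]>90)&(X>.015)&(X<.06)
b=k&(cv2.inRange(hsv,(110,150,40),(125,255,255))>0)&(X>.03)&(X<.06)
for m in(a,b):
    q=P[m];A=np.c_[q[:,:2]-q[:,:2].mean(0),np.ones(len(q))];print(m.sum(),np.linalg.lstsq(A,q[:,2],rcond=None)[0],np.median(q[:,2]))
r=cv2.minAreaRect(np.argwhere(b)[:,::-1].astype(np.float32)); w=np.array([plane(s,*p,.044) for p in cv2.boxPoints(r)]);print(w.mean(0),np.degrees(np.arctan2(*(w[1]-w[0])[[1,0]])),np.linalg.norm(w[1]-w[0]),np.linalg.norm(w[2]-w[1]))
E
```

```text
t: 22.82
tcp_pos: [0.4874, -0.2036, 0.1909]
tool_rot: [-0.599, -0.376, 0.599, -0.376]
force: [-0.5, -0.3, -4.6]
finger_gap: 0.152
t: 23.32
tcp_pos: [0.4877, -0.2038, 0.1917]
tool_rot: [0.599, 0.376, -0.599, 0.376]
force: [-0.2, -0.2, -0.3]
finger_gap: 0.5
t: 24.32
tcp_pos: [0.4869, -0.2032, 0.3407]
tool_rot: [-0.598, -0.377, 0.599, -0.376]
force: [-0.4, 0.4, 0.7]
finger_gap: 0.497
24.325 tcp [ 0.4869 -0.2032  0.3407] jaw -25.72 F [-0.4  0.4  0.7] T [-0.   -0.02 -0.03]
tray ctr [ 0.4864 -0.2043] err to spindle mm [ 1.3 -0.7] underside z 0.1797
6146 [-0.00298726 -0.00900939  0.03198067] 0.03034461037883604
6513 [0.00086544 0.00034244 0.04440088] 0.04433235092207377
[ 0.48764386 -0.20464636  0.044     ] -25.692201311996957 0.11781294459442802 0.11770040517298501
```

View pics/s10.png

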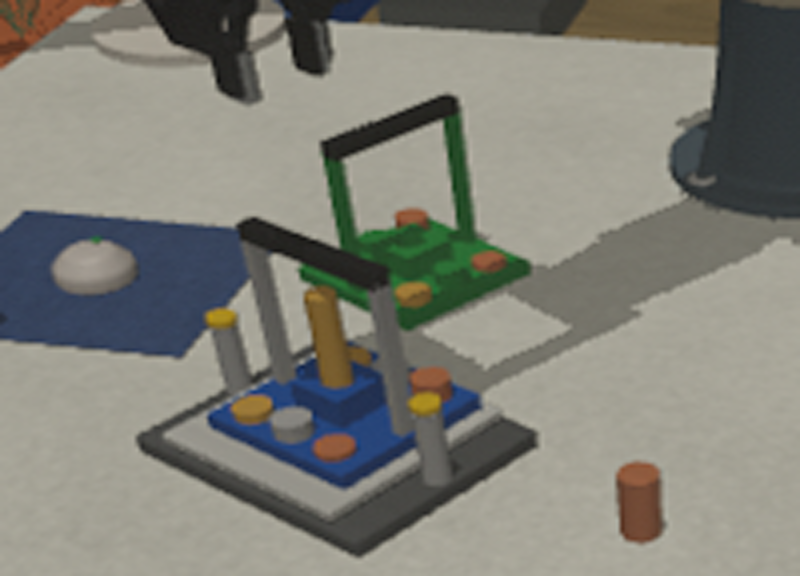

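View pics/w10.png

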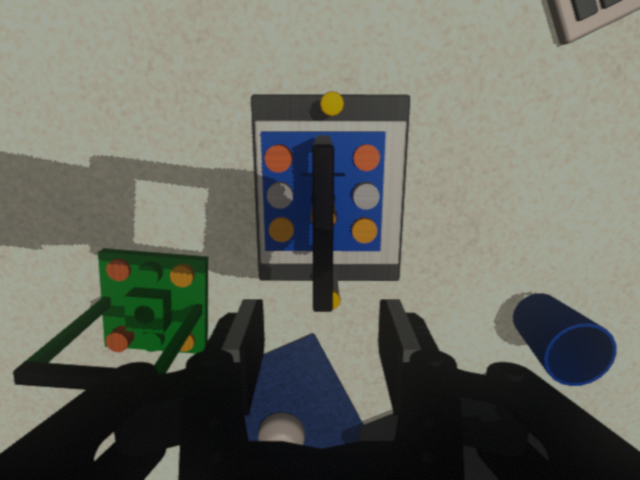

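The tray lies flat, with its top at 0.0444 m and its underside at 0.030 m. It is centred on the spindle, and the handle is in line with the columns. Handing in.

```bash
python3 -c "
from station import workorder; print(workorder.sign_off())"
```

```text
the job is handed in; nothing more can be done
None
```

The blue tray is threaded on the brass spindle and lies flat on the platform, which is pressed down to its bottom stop. I let go, raised the gripper clear and handed the job in at about 24.5 s of the 72 s. `sign_off` gave no verdict.

- **Threading:** I located the spindle with the wrist camera, about 8–9 mm off the stand's centre. The tray went over it with no noticeable contact force.
- **Pressing:** The platform moved under about 11–12 N, counting the tray's weight. At the stop the height stayed the same while the reading on the tool rose from 6.5 to 16.5 N. That is about 21 N on the lift, against the 40 N limit.
- **Last checks (pictures after letting go):**
  - The tray's top measured 0.0444 m, so its underside is at about 0.030 m. The platform's median height was also 0.030 m.
  - The tray's tilt was about 0.001 rad, and its handle was within about 0.2° of the column line.
  - Its centre was about 9 mm from the stand's centre, against the 12 mm limit.
  - I saw no bystander out of place in the views I looked at, but I did not measure their positions again.
- **Readings that disagreed:**
  - Two estimates of the tray's sideways position in the grip differed by about 1 mm, so I steered between them.
  - A plane fitted to the platform gave 0.032 m with a slight slope, unlike its 0.030 m median. The fit probably picked up stray pixels.
  - Just before I opened the jaws the gripper was carrying about the tray's weight (a reading of -4.6 N), so the tray may have settled by a fraction of a millimetre.

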